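# Pin the forearm of a practice arm into its elbow hinge

### The arm

A 6-joint arm with a two-finger parallel gripper is mounted at the origin on the work surface. World frame = base frame: x ahead of the robot, y to its left, z up, the work surface at z = 0. Lengths are in mm, angles in rad, forces in N, time in s.
With the tool pointing down it reaches from about 250 to 775 mm from the base axis. Payload 8.9 kg.
Tool frame: the origin (TCP) lies midway between the tips of the shut fingers; the grasp point (between the pads) lies 19 mm behind it; x points along the fingers, y is the direction in which the jaws open and shut, and the axes are right-handed (so a half turn about x gives the same grasp; the last joint's range is limited). The gripper opens to 85 mm and grips with 20 to 120 N. Pads are 22 mm wide; open, the fingers measure 114 mm over their backs; the gripper's body (76 mm by 85 mm) begins 54 mm behind the grasp point. The pads swing forward as they close: fully open they stand 13 mm farther back than shut.
Start: joints at [1.173, 0.291, -0.153, 1.127, 0, 1.431], TCP at [134.352, 507.517, 231.305] pointing down, gripper open.
Joint ranges: [-2.52, 2.52], [-0.91, 1.74], [-1.3, 1.37], [-1.96, 2.02], [-1.52, 1.47], [-3.14, 3.14]. Speed limits (rad/s): [2.22, 2.22, 2.79, 3.14, 3.14, 3.14].

### API

Orientations are given as a unit quaternion [w, x, y, z].
In Python, from bench import env gives the robot as it stands.
- The arm moves only by the tool drive_tool, never from a script. Its argument "steps" is a list of rows, each a list of 3 entries, a list of its own where there are three numbers: the shift along the tool's x, y, z scaled (see below), then the turn, a rotation vector about the tool's x, y, z scaled (see below), then the gripper's target within -1 to 1 (shut at 1, half-way at 0, fully open at -1). A call has 1 to 20 rows; each row is the pose to reach, as a shift and turn from the pose commanded when the call began, along the tool's axes at that moment, turning the shorter way round; what a row does not reach only later rows make up. The controller multiplies each number of a shift by 200 mm and each number of a turn by 180 degrees. A row lasts 1/10 s, in which the tool goes at most 50 mm and 8.59 degrees, less where a joint would pass 70% of its speed; a pose out of reach is approached as far as the arm can. A call with a number of a shift or a turn outside -1 to 1 is refused whole. A call with a gripper value outside its range is refused whole. The fingers move at their own pace and stop on an object; the grip force is fixed at half the most. Time passes only in rows, so rows that repeat a pose let the fingers close. It gives the time, the measured TCP pose, the force and the opening at its end, in the units of the state.
- env.state(): the state, without advancing time (a new reading comes with each control period).
- env.read_camera(name): name is "scene" or "top" or "wrist"; returns (picture, depth): 400x640x3 uint8, blue, green, red; 400x640 float32, mm along the optical axis (not along the pixel's ray), 0 where there is no reading.
- env.calibration(name): a dict with "intrinsics" (3x3 intrinsics, pixels), "R" (3x3) and "t" (3): a world point X has camera coordinates R X + t. Camera axes: x right, y down, z forward; pixel columns grow to the right and rows downward; lengths in mm; the calibration is good to about 2 mm. A picture is of the moment at which its call begins: read the wrist's pose just before it. calibration takes no time and is no camera call; for the wrist camera it gives the pose at the moment of the call.
- env.hand_in(): hands the job in, once; it reports no verdict.
The state is a dict: "time": time; "q": joint angles; "qvel": joint speeds; "tau": joint torques, N m; "tcp_pos": TCP position; "orientation": TCP orientation; "ft_force": force on the tool from outside, world axes, zero at the start; "moment": the same for the moment, N m; "finger_gap": finger opening in mm.
Only numpy, scipy, OpenCV 4.12 (cv2) and the standard library are available. Lean on these libraries where they do the work, as an engineer would, in place of code of your own. Each camera call takes 0.05 s, during which the arm holds its last target.

### The job

Join up the suturing practice arm on the table: push its loose forearm up to the elbow until you feel its steel knuckle bottom in the hollow of the fork, so that the holes line up. Then take the largest hinge pin from the rack and thread it down through the fork and the forearm's knuckle until its collar lies flush on the fork, and let go. Feel your way gently, never pushing with more than about 25 N, and leave the small pins and everything else where they are.

Things in the scene. Friction and masses are not known exactly. Their poses are not given: they have to be found in the camera images.
- elbow: FIXED upper arm on a stand, 128 mm high, from y = +64 to +345 mm. Origin on the table, z up; -y points to the forearm. Its steel fork slides on a stem along -y and is clamped firmly anywhere from 0 to 20 mm out, which is NOT reported. Fork: two round knuckles 40 mm across with a 12.4 mm hole on the vertical axis x = 0, y = -(0 to 20) mm; lower one z = 20 to 30 mm, upper z = 48 to 60 mm.
- eye (a point): Centre of the 12.4 mm hole on the top face of the forearm's steel knuckle (36 mm across, z = 33 to 45 mm): (0, 190, 45) mm in the forearm's frame. In the fork's 18 mm gap is a vee (walls 45 degrees either side of y) that takes the knuckle from up to 10 mm sideways; bottomed along the elbow's +y, all holes agree within 1 to 2 mm, and the pin's tapered nose draws the forearm the rest.
- forearm: LOOSE forearm with hand, 0.55 to 0.9 kg, flat on the table, its hole 40 to 90 mm before the elbow's origin, roughly in line. Origin on the table under the middle of the wrist, z up, +y to the elbow. Wrist: flat upright sides 46 mm apart along x, z = 4 to 48 mm, y = -24 to +24 mm, to grip. Sleeve 90 mm wide, 68 high, y = +24 to +150; palm 88 wide; fingers to y = -181. Slides with 2 to 7 N.
- rack: FIXED aluminium pin rack, 70 x 212 mm over its feet, a plate on two end legs, its top 62 mm above the table. Origin on the table under its centre, z up. Three holes at y = -60, 0 and +60 mm; a pin hangs upright by its collar in each, in any order.
- elbow_pin: LOOSE steel hinge pin, 75 g, the largest of three in the rack. Origin at the tip of its nose, z up the pin. Shank 10 mm thick, nose tapering to 6 mm over the last 7 mm; collar 20 mm across at z = 54 to 58 mm; flat head z = 58 to 82 mm, 14 mm along x, 30 mm along y: grip it across x. Raise it 54 mm to clear the rack.
- pin_collar (a point): Centre of the underside of the elbow pin's collar, 54 mm above its tip. It ends on the top face of the upper fork knuckle, 60 mm above the table.
- pin_head (a point): Middle of the elbow pin's flat head, 70 mm above its tip.
- wrist_pin: Loose small pin in the rack (shank 8 x 34 mm, head 10 x 18 x 15 mm), origin at its tip; leave it.
- thumb_pin: Loose small pin in the rack (shank 8 x 26 mm, head 10 x 18 x 12 mm), origin at its tip; leave it.
- kidney_dish: Loose steel kidney dish with forceps, 250 mm long, 43 mm high; origin under its middle; leave it.
- suture_pad: Loose practice skin pad in a blue frame, 110 x 140 x 33 mm; origin under its centre; leave it.
- swab_jar: Loose glass jar, 64 mm across, 85 mm high; origin under its centre; leave it.
- tape_roll: Loose roll of tape, 68 mm across, 24 mm high; origin under its centre; leave it.
- suture_packet: Loose flat packet, 60 x 95 x 12 mm; origin under its centre; leave it.
- blade_box: Loose carton, 75 x 100 x 28 mm; origin under its centre; leave it.

How it is judged (in metres and radians):
On the way, in this order (a step that is already met when the one before it is completed fails the run):
1. the forearm's knuckle is pressed home in the hollow of the elbow's fork: felt contact of more than 1 N, its hole in line with the fork, the forearm flat (x of eye in the frame of elbow between -0.004 and 0.004 m and y of eye in the frame of elbow between -0.023 and 0.004 m and angle between forearm's own z axis and vertical below 0.06 rad and contact force between forearm and elbow above 1 N), for 0.1 s.
2. the pin is threaded down through fork and knuckle until its collar lies on the fork (horizontal distance between pin_collar and eye below 0.003 m and x of pin_collar in the frame of elbow between -0.003 and 0.003 m and y of pin_collar in the frame of elbow between -0.023 and 0.003 m and z of pin_collar in the frame of elbow between 0.057 and 0.062 m and angle between the z axis of elbow_pin and the z axis of elbow, either way round below 0.08 rad and angle between forearm's own z axis and vertical below 0.06 rad), for 0.1 s.
At the end, for the whole second after the job is handed in: The elbow pin stands upright (within 0.08 rad) in the fork (within 3 mm sideways, at any stem setting) and in the forearm's hole (centres within 3 mm), its collar on the fork's top face (57 to 62 mm above the table); the forearm lies flat (within 0.06 rad); both at rest (all of step 2 and linear speed of each of elbow_pin, forearm below 0.02 m/s); the robot touches nothing.
It fails at once if the forearm is rammed into the elbow fork (contact forces, summed over all touching faces, above 35 N) (contact force between forearm and elbow above 35 N).
It fails at once if the pin is forced against the fork (contact forces, summed over all touching faces, above 35 N) (contact force between elbow_pin and elbow above 35 N).
It fails at once if the pin is forced against the forearm's knuckle (contact forces, summed over all touching faces, above 35 N) (contact force between elbow_pin and forearm above 35 N).
It fails at once if one of the two small pins is taken out of the rack (distance of any of wrist_pin, thumb_pin from where it was at the start of the episode above 0.015 m).
It fails at once if another thing on the table is moved by more than 3 cm (distance of any of kidney_dish, suture_pad, swab_jar, tape_roll, suture_packet, blade_box from where it was at the start of the episode above 0.03 m).
It also fails if it takes over 64 s, if anything falls off the work surface, if the arm or the gripper's body presses on something with over 40 N, if the wrist force passes 120 N, or if a joint passes its speed limit or range.

## Working session

There is one attempt and no reset: what is moved stays moved. The work goes in short steps, Python scripts to look and compute and a tool call to move; the robot and the scene stay as the last step left them, time stands still between calls to the robot, and variables do not carry over. Pictures are saved under pics/ and viewed, and the job is handed in when it is done.

Besides the shell and the picture viewer there is one more tool, called after "Request:" as name(argument=value, ...), one argument or row to a line, values as JSON. drive_tool: Moves the arm, as the interface text tells. Its arguments: {"type":"object","properties":{"steps":{"type":"array","items":{"type":"array"}}},"required":["steps"]}

```bash
ls; mkdir -p pics
cat > h.py <<'E'
import numpy as np,cv2
from bench import env
np.set_printoptions(precision=4,suppress=True)
def grab(name,tag):
    c=env.calibration(name); p,d=env.read_camera(name)
    np.savez(f'{tag}.npz',p=p,d=d,K=c['intrinsics'],R=c['R'],t=c['t'])
    cv2.imwrite(f'pics/{tag}.png',p); return p,d,c
def load(tag):
    z=np.load(f'{tag}.npz'); return z['p'],z['d'],z['K'],z['R'],z['t']
def cloud(tag):
    p,d,K,R,t=load(tag); v,u=np.mgrid[0:d.shape[0],0:d.shape[1]]
    X=np.stack([(u-K[0,2])/K[0,0]*d,(v-K[1,2])/K[1,1]*d,d],-1)
    W=(X-np.ravel(t))@np.array(R); W[d<=0]=np.nan
    return W
E
python3 - <<'E'
from h import *
for n in('scene','top','wrist'):
    p,d,c=grab(n,n+'0'); print(n,c)
s=env.state();print(s)
E
```

```text
pics
scene {'intrinsics': array([[415.338 ,   0.    , 317.16  ],
       [  0.    , 415.338 , 205.2341],
       [  0.    ,   0.    ,   1.    ]]), 'R': array([[ 0.2242,  0.9745, -0.0004],
       [ 0.7595, -0.175 , -0.6265],
       [-0.6106,  0.1402, -0.7794]]), 't': array([-100.701 , -409.4045, 1523.7132])}
top {'intrinsics': array([[424.3937,   0.    , 312.8123],
       [  0.    , 424.3937, 200.148 ],
       [  0.    ,   0.    ,   1.    ]]), 'R': array([[ 0.012 , -0.9999, -0.0019],
       [-0.9745, -0.0113, -0.224 ],
       [ 0.2239,  0.0045, -0.9746]]), 't': array([ -31.1356,  603.1379, 1405.3518])}
wrist {'intrinsics': array([[280.6798,   0.    , 315.1619],
       [  0.    , 280.6798, 198.7502],
       [  0.    ,   0.    ,   1.    ]]), 'R': array([[ 0.2558,  0.9667, -0.0007],
       [ 0.9174, -0.2425,  0.3157],
       [ 0.305 , -0.0814, -0.9489]]), 't': array([-523.4387,  -41.3521,  379.4964])}
{'time': 0.15, 'q': array([ 1.1727,  0.2912, -0.1539,  1.1267, -0.    ,  1.4315]), 'qvel': array([ 0.0003,  0.0009,  0.0029, -0.0008,  0.0004, -0.0004]), 'tau': array([  0.0017, -53.7367,  33.1521,   0.0114,  -0.0002,   0.    ]), 'tcp_pos': array([134.214 , 507.2067, 230.8711]), 'orientation': array([ 0.7011,  0.0909,  0.7013, -0.0916]), 'ft_force': array([ 0.3615, -0.561 , -0.574 ]), 'moment': array([ 0.0283, -0.0234,  0.0125]), 'finger_gap': 85.4193299195228}
```

View pics/top0.png

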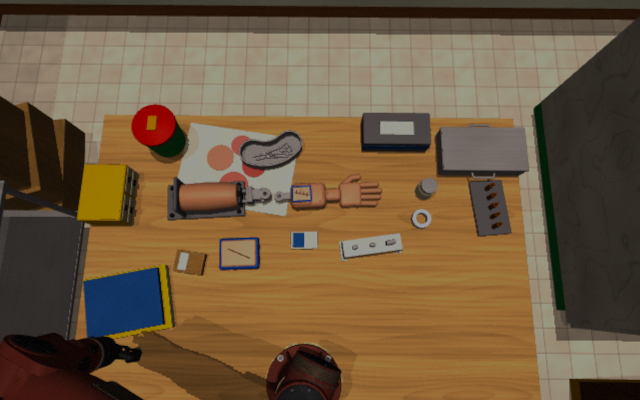

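View pics/scene0.png

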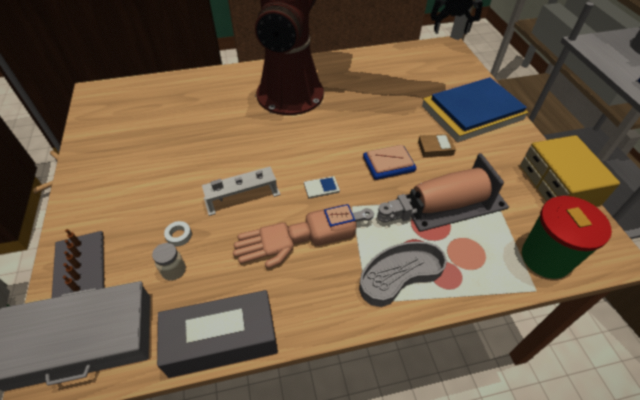

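View pics/wrist0.png

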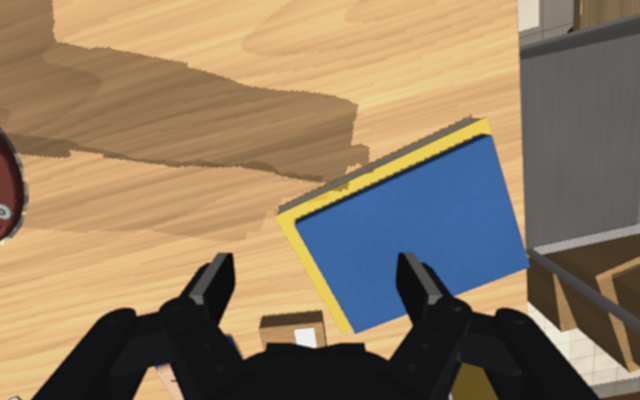

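Run:
```python
from h import *
W=cloud('top0');p=load('top0')[0]
c=p[150:270,160:420]; cv2.imwrite('pics/top0c.png',cv2.resize(c,None,fx=3,fy=3,interpolation=cv2.INTER_CUBIC))
# height map contour: z of crop
z=np.nan_to_num(W[...,2])
c=z[150:270,160:420]; cv2.imwrite('pics/top0z.png',cv2.resize(cv2.applyColorMap(np.clip(c*2,0,255).astype(np.uint8),cv2.COLORMAP_JET),None,fx=3,fy=3,interpolation=cv2.INTER_NEAREST))
W2=cloud('scene0');p=load('scene0')[0]
c=p[150:270,190:510]; cv2.imwrite('pics/scene0c.png',cv2.resize(c,None,fx=2.5,fy=2.5,interpolation=cv2.INTER_CUBIC))
for uv in [(355,247),(372,245),(391,242),(333,194),(308,194),(282,197),(264,195),(210,197),(255,195)]: print(uv,W[uv[1],uv[0]])
```

```text
(355, 247) [ 441.2254 -167.8831   77.9835]
(372, 245) [ 448.4344 -224.9429   79.6581]
(391, 242) [ 458.1275 -287.456    88.7458]
(333, 194) [632.0316 -95.1117  44.862 ]
(308, 194) [626.7666  -6.8787  62.1784]
(282, 197) [618.4614  84.9894  47.2446]
(264, 195) [636.8056 154.8503  -1.749 ]
(210, 197) [601.5178 324.1239 106.8919]
(255, 195) [621.6873 178.8673  59.4161]
```

View pics/top0c.png

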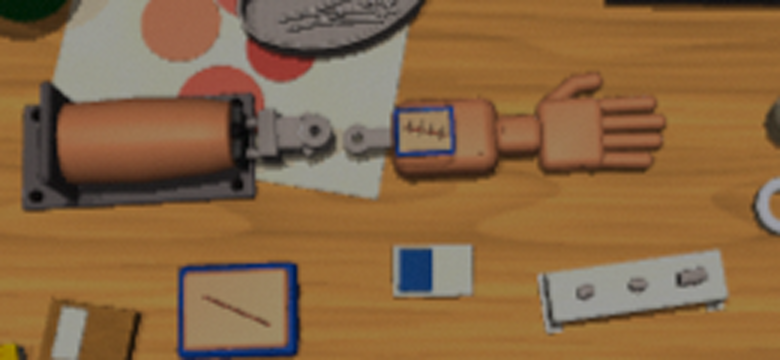

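View pics/top0z.png

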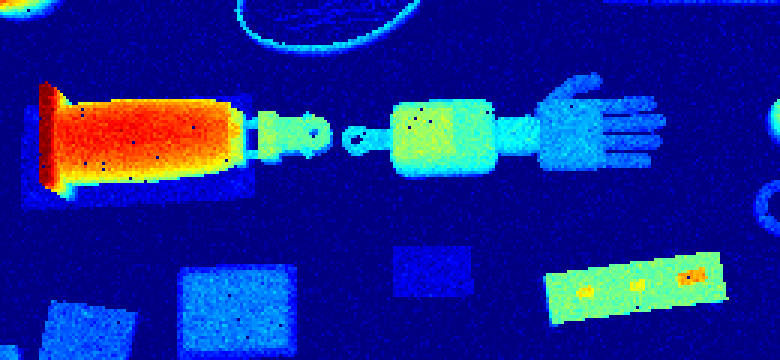

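View pics/scene0c.png

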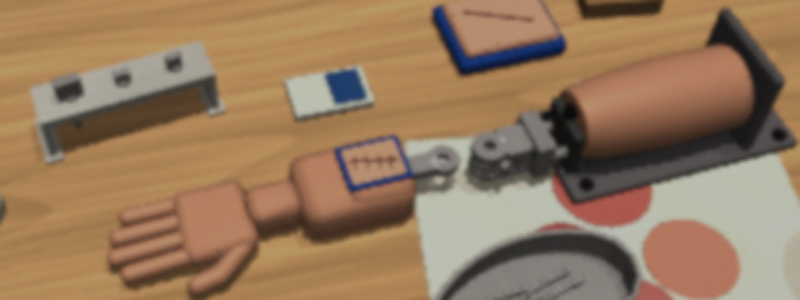

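```bash
cat >> h.py <<'E'
from scipy.spatial.transform import Rotation as Ro
import json,os,sys
def down(adeg):
    a=np.radians(adeg); return np.array([[0,np.cos(a),np.sin(a)],[0,np.sin(a),-np.cos(a)],[-1,0,0.]])
def cmd():
    if os.path.exists('cmd.json'):
        c=json.load(open('cmd.json')); return np.array(c['p']),np.array(c['R'])
    return np.array([134.352,507.517,231.305]), down(75.2)
def plan(pos,adeg):
    p,R=cmd(); s=R.T@(np.array(pos)-p)/200; r=Ro.from_matrix(R.T@down(adeg)).as_rotvec()/np.pi
    print('shift',s,'turn',r)
def upd(s,r):
    p,R=cmd(); p2=p+R@np.array(s)*200; R2=R@Ro.from_rotvec(np.array(r)*np.pi).as_matrix()
    json.dump({'p':p2.tolist(),'R':R2.tolist()},open('cmd.json','w'))
    st=env.state(); q=st['orientation']; Rm=Ro.from_quat([q[1],q[2],q[3],q[0]]).as_matrix()
    print('cmd',p2,'meas',st['tcp_pos'],'rot err deg',np.degrees(Ro.from_matrix(R2.T@Rm).as_rotvec()),'t',st['time'],'F',st['ft_force'],'gap',st['finger_gap'])
E
python3 - <<'E'
from h import *
q=env.state()['orientation'];Rm=Ro.from_quat([q[1],q[2],q[3],q[0]]).as_matrix();print(Rm, np.degrees(np.arctan2(Rm[1,1],Rm[0,1])))
plan([622,60,230],0)
# elbow/forearm axes from top cloud
W=cloud('top0').reshape(-1,3);W=W[~np.isnan(W[:,0])]
def ax(m,n):
    P=W[m][:,:2]; r=cv2.minAreaRect(P.astype(np.float32)); print(n,len(P),r)
x,y,z=W.T
ax((z>35)&(z<75)&(y>-320)&(y<-130)&(x>400)&(x<500)&(z<72)&(z>50),'rack')
ax((z>68)&(y>-320)&(y<-260)&(x>400)&(x<500)&(z<100),'pin')
ax((z>50)&(y>-60)&(y<70)&(x>560)&(x<690),'sleeve')
ax((z>28)&(y>-120)&(y<-72)&(x>560)&(x<690),'wrist')
ax((z>20)&(y>40)&(y<115)&(x>560)&(x<690)&(z<55),'knuckle')
ax((z>20)&(y>130)&(y<240)&(x>560)&(x<690)&(z<70),'fork')
E
```

```text
[[-0.0004  0.2559  0.9667]
 [-0.0009  0.9667 -0.2559]
 [-1.     -0.001  -0.0001]] 75.17269057972396
shift [ 0.0065 -1.5405  2.9289] turn [0.4178 0.     0.    ]
rack 864 ((450.0394287109375, -224.802490234375), (56.84074401855469, 195.90219116210938), 8.464577674865723)
pin 51 ((452.28173828125, -284.7375183105469), (49.398075103759766, 42.756919860839844), 46.0492057800293)
sleeve 712 ((627.813232421875, -1.4820976257324219), (83.23003387451172, 116.72572326660156), 0.872926652431488)
wrist 173 ((636.525146484375, -95.87786865234375), (70.05106353759766, 45.443267822265625), 2.295883893966675)
knuckle 152 ((625.0166015625, 78.33198547363281), (85.37073516845703, 71.66128540039062), 1.2088825702667236)
fork 422 ((614.0885009765625, 185.15797424316406), (79.27932739257812, 112.08902740478516), 2.8369598388671875)
```

Request:
drive_tool(
  steps=[
    [[0,-0.5,0.97],[0,0,0],-1],
    [[0,-0.5,0.97],[0,0,0],-1],
    [[0,-0.5,0.97],[0,0,0],-1],
    [[0,-0.5,0.97],[0,0,0],-1],
    [[0,-0.5,0.97],[0,0,0],-1],
    [[0,-0.5,0.97],[0,0,0],-1],
  ],
)

```text
time: 0.75
tcp_pos: [298.0, 359.6, 231.2]
orientation: [0.701, 0.092, 0.701, -0.093]
ft_force: [-0.8, -0.4, -0.0]
finger_gap: 85.5
```

Run:
```python
from h import *
upd([0,-.5,.97],[0,0,0])
```

```text
cmd [296.3712 361.2782 231.305 ] meas [297.9687 359.5786 231.2146] rot err deg [ 0.2464 -0.0155 -0.0195] t 0.75 F [-0.7652 -0.3874 -0.0044] gap 85.5317692406355
```

Request:
drive_tool(
  steps=[
    [[0,-0.5,0.97],[0,0,0],-1],
    [[0,-0.5,0.97],[0,0,0],-1],
    [[0,-0.5,0.97],[0,0,0],-1],
    [[0,-0.5,0.97],[0,0,0],-1],
    [[0,-0.5,0.97],[0,0,0],-1],
  ],
)

```text
time: 1.25
tcp_pos: [460.6, 213.1, 231.0]
orientation: [0.701, 0.092, 0.701, -0.092]
ft_force: [-0.1, 0.3, -0.2]
finger_gap: 85.0
```

Run:
```python
from h import *
upd([0,-.5,.97],[0,0,0])
plan([622,60,230],0)
```

```text
cmd [458.3903 215.0394 231.305 ] meas [460.5947 213.0531 231.0477] rot err deg [ 0.1491 -0.0447 -0.0139] t 1.25 F [-0.0596  0.2628 -0.2134] gap 85.01576851307375
shift [ 0.0065 -0.5405  0.9889] turn [0.4178 0.     0.    ]
```

Request:
drive_tool(
  steps=[
    [[0,-0.54,0.99],[0.418,0,0],-1],
    [[0,-0.54,0.99],[0.418,0,0],-1],
    [[0,-0.54,0.99],[0.418,0,0],-1],
    [[0,-0.54,0.99],[0.418,0,0],-1],
    [[0,-0.54,0.99],[0.418,0,0],-1],
    [[0,-0.54,0.99],[0.418,0,0],-1],
    [[0,-0.54,0.99],[0.418,0,0],-1],
    [[0,-0.54,0.99],[0.418,0,0],-1],
    [[0,-0.54,0.99],[0.418,0,0],-1],
    [[0,-0.54,0.99],[0.418,0,0],-1],
    [[0,-0.54,0.99],[0.418,0,0],-1],
  ],
)

```text
time: 2.35
tcp_pos: [621.9, 60.7, 231.1]
orientation: [0.501, 0.499, 0.501, -0.499]
ft_force: [-0.9, -0.3, -0.1]
finger_gap: 85.1
```

Run:
```python
from h import *
upd([0,-.54,.99],[.418,0,0])
grab('wrist','w1')
print(env.state()['tcp_pos'],env.state()['q'])
p=load('w1')[0]; cv2.imwrite('pics/w1.png',p)
```

```text
cmd [622.2332  60.0442 231.305 ] meas [621.8707  60.7362 231.0766] rot err deg [-0.2172  0.0103 -0.0237] t 2.35 F [-0.8864 -0.2606 -0.0793] gap 85.12758144967121
[621.8873  60.5651 231.1315] [-0.0199  0.4852  0.1396  1.2255  0.0001  1.5482]
```

View pics/w1.png

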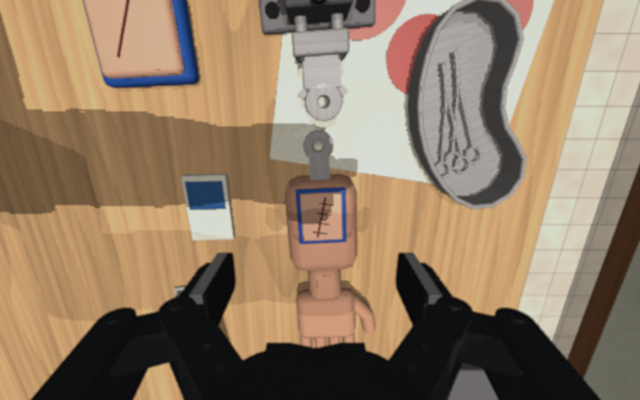

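```bash
cat >> h.py <<'E'
def ray(tag,u,v,z):
    p,d,K,R,t=load(tag); r=R.T@np.linalg.inv(K)@np.array([u,v,1.]); c=-R.T@np.ravel(t)
    return c+r*(z-c[2])/r[2]
E
python3 - <<'E'
from h import *
W=cloud('w1'); p=load('w1')[0]
c=p[0:340,230:420]; 
cv2.imwrite('pics/w1c.png',cv2.resize(p[0:190,250:400],None,fx=4,fy=3.1*4/3.1,interpolation=cv2.INTER_CUBIC)[:600*1+160])
cv2.imwrite('pics/w1a.png',cv2.resize(p[0:100,250:390],None,fx=5,fy=5,interpolation=cv2.INTER_CUBIC))
cv2.imwrite('pics/w1b.png',cv2.resize(p[80:180,250:390],None,fx=5,fy=5,interpolation=cv2.INTER_CUBIC))
print(W[85:120:5,323]); print(W[200,325],W[283,326])
E
```

```text
[[629.9648 160.8948  59.8529]
 [630.0532 156.1148  58.6911]
 [630.2015 151.3232  55.3012]
 [631.703  147.2949   1.1169]
 [631.7959 141.3677   0.3005]
 [630.3127 136.1628  57.9234]
 [630.3303 131.0797  59.5369]]
[633.532   37.7302  67.5057] [637.3652 -88.1134  47.1144]
```

View pics/w1a.png

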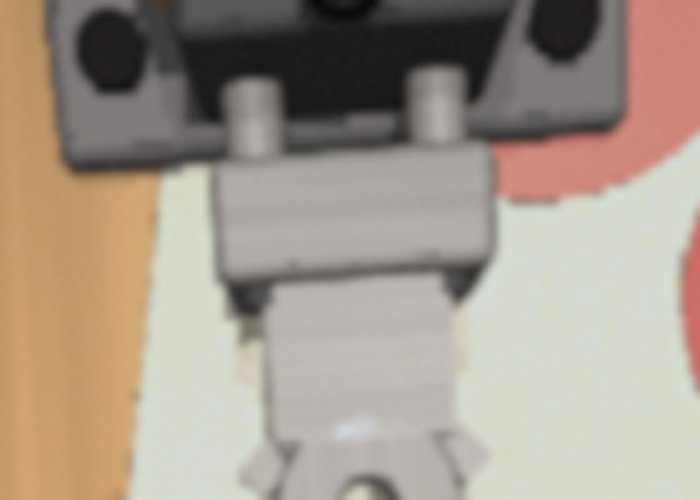

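View pics/w1b.png

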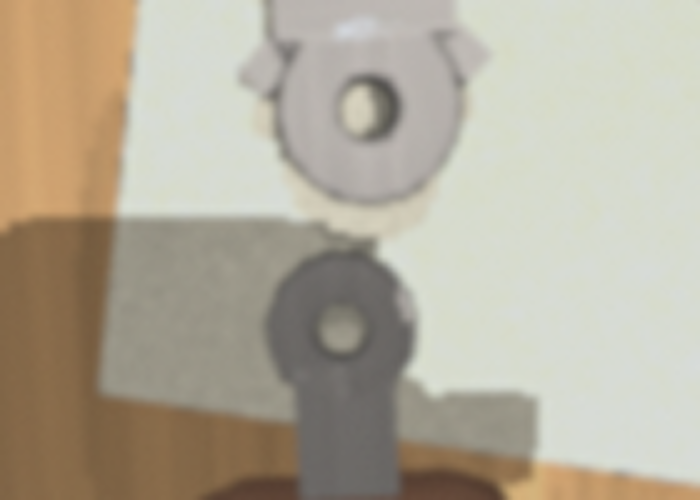

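Run:
```python
from h import *
W=cloud('w1')
F=ray('w1',323.5,101.4,60);E=ray('w1',317.9,145.0,45);print('fork',F,'eye',E)
def rows(zlo,zhi,v0,v1,u0,u1,st=4):
    pts=[]
    for v in range(v0,v1,st):
        u=np.arange(u0,u1); P=W[v,u0:u1]; m=(P[:,2]>zlo)&(P[:,2]<zhi)
        if m.sum()>5:
            P=P[m]; pts.append([(P[:,0].min()+P[:,0].max())/2,P[:,1].mean(),np.ptp(P[:,0]),P[:,2].mean()])
    pts=np.array(pts); print(pts)
    k=np.polyfit(pts[:,1],pts[:,0],1); print('dx/dy',k[0],'deg',np.degrees(np.arctan(k[0])))
print('neck');rows(50,75,28,120,290,360)
print('arm knuckle');rows(36,52,135,180,295,345,3)
print('sleeve');rows(45,75,195,260,270,370)
print('wrist');rows(30,60,268,296,290,370,2)
W=cloud('top0')
print('upper arm (top)')
V=W.reshape(-1,3); m=(V[:,2]>60)&(V[:,1]>220)&(V[:,1]<400)&(V[:,0]>520)&(V[:,0]<700)
for y in range(225,400,15):
    q=V[m&(abs(V[:,1]-y)<8)]; 
    if len(q): print(y,q[:,0].min(),q[:,0].max(),(q[:,0].min()+q[:,0].max())/2,q[:,2].max())
m=(V[:,2]>5)&(V[:,2]<18)&(V[:,1]>200)&(V[:,1]<500)&(V[:,0]>520)&(V[:,0]<700)
print(cv2.minAreaRect(V[m][:,:2].astype(np.float32)))
```

```text
fork [630.6801 144.8355  60.    ] eye [625.2192  97.3222  45.    ]
neck
[[647.6508 211.817    9.5896  63.8645]
 [626.964  208.076   53.4252  65.1109]
 [626.3645 204.6362  54.4966  65.2319]
 [627.0074 201.2075  55.9596  65.1885]
 [627.5208 197.7436  55.1382  65.1809]
 [627.4535 194.2332  55.2129  65.2706]
 [627.2333 190.841   54.9311  64.466 ]
 [626.2002 187.9753  49.5249  59.8501]
 [626.1022 184.411   41.4551  59.3063]
 [628.248  180.7748  37.5507  59.0377]
 [628.7361 177.0232  36.5992  59.3858]
 [628.8267 173.3154  36.9116  59.0967]
 [628.8204 169.5352  36.8598  59.1823]
 [629.9635 165.7306  37.2204  59.2497]
 [629.9459 161.8807  37.2723  59.4931]
 [627.9311 158.0427  33.2996  58.9363]
 [631.113  154.138   33.4922  59.2372]
 [630.6105 150.2113  36.6996  59.0476]
 [631.2049 146.2466  37.9916  59.1627]
 [630.7335 142.2434  37.0621  59.2633]
 [631.4076 138.2132  36.3098  59.2214]
 [630.8507 134.1437  31.0068  59.1663]
 [630.3278 130.0347  23.5897  59.0211]]
dx/dy -0.0044925233890321685 deg -0.2574008978772747
arm knuckle
[[625.273  108.5739  25.4255  44.0445]
 [625.2686 105.1957  29.97
[... 2288 characters left out ...]
27628954 658.3497603411042 615.6481315519998 112.91171104660758
300 568.9943137582809 657.3113164945606 613.1528151264208 111.80931870129
315 568.2157064614456 657.0554189731189 612.6355627172823 114.76361987846008
330 565.1981569106167 657.3888884529987 611.2935226818076 114.13320370532796
345 564.3530277518184 657.0474187379406 610.7002232448795 115.52971027494439
360 564.5008578634572 658.4423547924173 611.4716063279373 121.17951532391416
375 563.4254573256688 657.7347306838348 610.5800940047518 114.39457079829391
390 563.1649121391084 652.4063659713287 607.7856390552186 114.62938935743068
((611.323974609375, 351.6326599121094), (178.34471130371094, 297.2923889160156), 0.6879002451896667)
```

Request:
drive_tool(
  steps=[
    [[0,0.069,0.762],[-0.018,0,0],-1],
    [[0,0.069,0.762],[-0.018,0,0],-1],
    [[0,0.069,0.762],[-0.018,0,0],-1],
    [[0,0.069,0.762],[-0.018,0,0],-1],
    [[0.2,0.069,0.762],[-0.018,0,0],-1],
    [[0.45,0.069,0.762],[-0.018,0,0],-1],
    [[0.7,0.069,0.762],[-0.018,0,0],-1],
    [[0.85,0.069,0.762],[-0.018,0,0],-1],
    [[0.85,0.069,0.762],[-0.018,0,0],-1],
    [[0.85,0.069,0.762],[-0.018,0,0],-1],
  ],
)

```text
time: 3.4
tcp_pos: [635.9, -92.2, 62.0]
orientation: [0.514, 0.486, 0.514, -0.486]
ft_force: [0.6, 0.4, 0.9]
finger_gap: 85.5
```

Run:
```python
from h import *
upd([0.85,0.069,0.762],[-.018,0,0])
grab('wrist','w2')
print(env.state()['tcp_pos'],env.state()['q'])
plan([636,-92,10],3.3)
```

```text
cmd [635.9268 -92.3654  61.305 ] meas [635.9047 -92.2279  62.0261] rot err deg [-0.0579  0.0059 -0.0012] t 3.4 F [0.5996 0.3659 0.8746] gap 85.48954315644275
[636.924  -92.5693  63.2376] [-0.2579  0.6384 -0.0558  0.8742  0.0001  1.2564]
shift [ 0.2565  0.0005 -0.0018] turn [-0.0006  0.      0.    ]
```

View pics/w2.png

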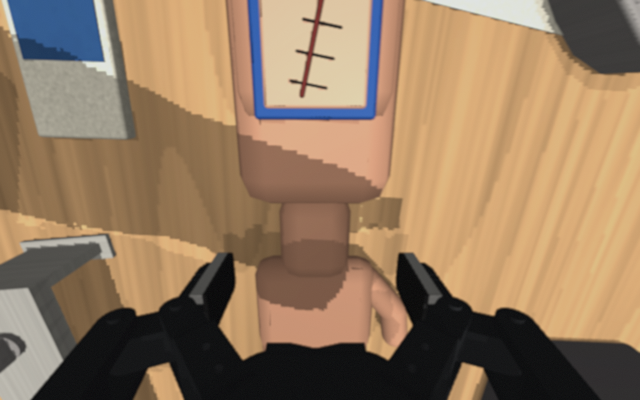

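Request:
drive_tool(
  steps=[
    [[0.13,0,0],[0,0,0],-1],
    [[0.26,0,0],[0,0,0],-1],
    [[0.26,0,0],[0,0,0],-1],
    [[0.26,0,0],[0,0,0],-1],
    [[0.26,0,0],[0,0,0],1],
    [[0.26,0,0],[0,0,0],1],
    [[0.26,0,0],[0,0,0],1],
    [[0.26,0,0],[0,0,0],1],
    [[0.26,0,0],[0,0,0],1],
    [[0.26,0,0],[0,0,0],1],
  ],
)

```text
time: 4.45
tcp_pos: [636.2, -92.9, 10.8]
orientation: [0.514, 0.486, 0.513, -0.486]
ft_force: [-2.3, 1.2, 8.9]
finger_gap: 45.3
```

Run:
```python
from h import *
upd([0.26,0,0],[0,0,0])
```

```text
cmd [635.9268 -92.3654   9.305 ] meas [636.1601 -92.8723  10.7614] rot err deg [ 0.028  -0.0385  0.0728] t 4.45 F [-2.3238  1.2445  8.8744] gap 45.29718505464922
```

Request:
drive_tool(
  steps=[
    [[-0.006,0.01,-0.02],[0,0,0],1],
    [[-0.006,0.02,-0.04],[0,0,0],1],
    [[-0.006,0.03,-0.06],[0,0,0],1],
    [[-0.006,0.04,-0.08],[0,0,0],1],
    [[-0.006,0.042,-0.1],[0,0,0],1],
    [[-0.006,0.042,-0.11],[0,0,0],1],
    [[-0.006,0.042,-0.11],[0,0,0],1],
    [[-0.006,0.042,-0.11],[0,0,0],1],
  ],
)

```text
time: 5.25
tcp_pos: [643.5, -70.3, 10.9]
orientation: [0.514, 0.486, 0.513, -0.486]
ft_force: [2.9, -2.9, 1.7]
finger_gap: 45.1
```

Run:
```python
from h import *
upd([-.006,.042,-.11],[0,0,0])
grab('top','t1')
p=load('t1')[0]; cv2.imwrite('pics/t1.png',cv2.resize(p[160:230,200:400],None,fx=4,fy=4,interpolation=cv2.INTER_CUBIC))
grab('wrist','w3')
```

```text
cmd [643.0856 -69.9308  10.505 ] meas [643.4887 -70.2933  10.8929] rot err deg [ 0.0252 -0.0192  0.0728] t 5.25 F [ 2.8774 -2.8617  1.6912] gap 45.07220469321549
```

View pics/t1.png

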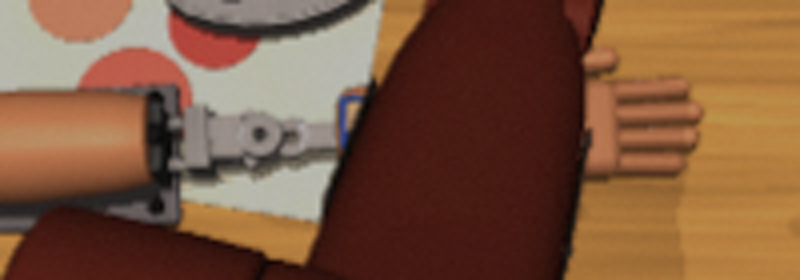

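View pics/w3.png

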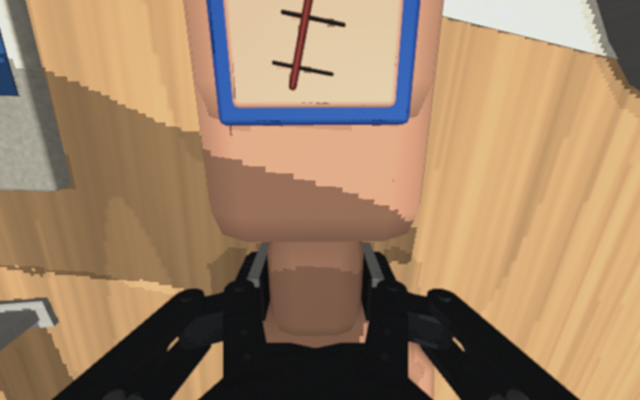

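Request:
drive_tool(
  steps=[
    [[0,0,-0.01],[0,0,0],1],
    [[0,0,-0.02],[0,0,0],1],
    [[0,0,-0.03],[0,0,0],1],
    [[0,-0.001,-0.04],[0,0,0],1],
    [[0,-0.001,-0.05],[0,0,0],1],
    [[0,-0.001,-0.06],[0,0,0],1],
    [[0,-0.001,-0.07],[0,0,0],1],
    [[0,-0.001,-0.08],[0,0,0],1],
    [[0,-0.001,-0.09],[0,0,0],1],
    [[0,-0.001,-0.1],[0,0,0],1],
    [[0,-0.001,-0.1],[0,0,0],1],
  ],
)

```text
time: 6.45
tcp_pos: [641.8, -50.8, 10.9]
orientation: [0.514, 0.486, 0.513, -0.486]
ft_force: [-0.2, -4.8, 2.1]
finger_gap: 45.5
```

Run:
```python
from h import *
upd([0,-.001,-.1],[0,0,0])
```

```text
cmd [641.7695 -49.9732  10.505 ] meas [641.8343 -50.7661  10.915 ] rot err deg [ 0.0599 -0.0643  0.0378] t 6.45 F [-0.2331 -4.8245  2.1039] gap 45.500027522964146
```

Request:
drive_tool(
  steps=[
    [[0,0,-0.004],[0,0,0],1],
    [[0,0,-0.008],[0,0,0],1],
    [[0,0,-0.012],[0,0,0],1],
    [[0,0,-0.012],[0,0,0],1],
  ],
)

```text
time: 6.85
tcp_pos: [641.7, -48.6, 10.9]
orientation: [0.514, 0.486, 0.513, -0.486]
ft_force: [0.7, -7.6, 2.7]
finger_gap: 45.6
```

Request:
drive_tool(
  steps=[
    [[0,0,-0.003],[0,0,0],1],
    [[0,0,-0.006],[0,0,0],1],
    [[0,0,-0.006],[0,0,0],1],
  ],
)

```text
time: 7.15
tcp_pos: [641.7, -47.5, 10.9]
orientation: [0.514, 0.486, 0.513, -0.486]
ft_force: [0.0, -6.3, 3.1]
finger_gap: 45.5
```

Request:
drive_tool(
  steps=[
    [[0,0,-0.003],[0,0,0],1],
    [[0,0,-0.006],[0,0,0],1],
    [[0,0,-0.006],[0,0,0],1],
  ],
)

```text
time: 7.45
tcp_pos: [641.5, -46.3, 10.9]
orientation: [0.514, 0.486, 0.513, -0.486]
ft_force: [0.1, -5.6, 3.1]
finger_gap: 44.9
```

Request:
drive_tool(
  steps=[
    [[0,0,-0.003],[0,0,0],1],
    [[0,0,-0.006],[0,0,0],1],
    [[0,0,-0.006],[0,0,0],1],
  ],
)

```text
time: 7.75
tcp_pos: [641.5, -45.1, 10.9]
orientation: [0.514, 0.486, 0.513, -0.486]
ft_force: [0.3, -7.3, 4.4]
finger_gap: 45.8
```

Request:
drive_tool(
  steps=[
    [[0,0,-0.003],[0,0,0],1],
    [[0,0,-0.006],[0,0,0],1],
    [[0,0,-0.006],[0,0,0],1],
  ],
)

```text
time: 8.05
tcp_pos: [641.4, -43.9, 10.9]
orientation: [0.514, 0.486, 0.513, -0.486]
ft_force: [0.2, -6.6, 2.3]
finger_gap: 45.3
```

Request:
drive_tool(
  steps=[
    [[0,0,-0.003],[0,0,0],1],
    [[0,0,-0.005],[0,0,0],1],
    [[0,0,-0.005],[0,0,0],1],
  ],
)

```text
time: 8.35
tcp_pos: [641.4, -43.0, 10.9]
orientation: [0.514, 0.486, 0.513, -0.486]
ft_force: [1.1, -5.7, 2.2]
finger_gap: 45.3
```

Request:
drive_tool(
  steps=[
    [[0,0,-0.003],[0,0,0],1],
    [[0,0,-0.005],[0,0,0],1],
    [[0,0,-0.005],[0,0,0],1],
  ],
)

```text
time: 8.65
tcp_pos: [641.3, -42.6, 10.9]
orientation: [0.514, 0.486, 0.513, -0.487]
ft_force: [-0.0, -10.1, 2.7]
finger_gap: 45.5
```

Run:
```python
from h import *
upd([0,0,-.012-.024-.01],[0,0,0])
grab('top','t2')
p=load('t2')[0]; cv2.imwrite('pics/t2.png',cv2.resize(p[160:230,200:330],None,fx=6,fy=6,interpolation=cv2.INTER_CUBIC))
grab('scene','s2')
p=load('s2')[0]; cv2.imwrite('pics/s2.png',cv2.resize(p[160:260,290:450],None,fx=5,fy=5,interpolation=cv2.INTER_CUBIC))
```

```text
cmd [641.256  -40.7875  10.505 ] meas [641.3184 -42.6103  10.8903] rot err deg [ 0.1026 -0.1467  0.0272] t 8.65 F [ -0.0146 -10.0597   2.6847] gap 45.49898674014603
```

View pics/t2.png

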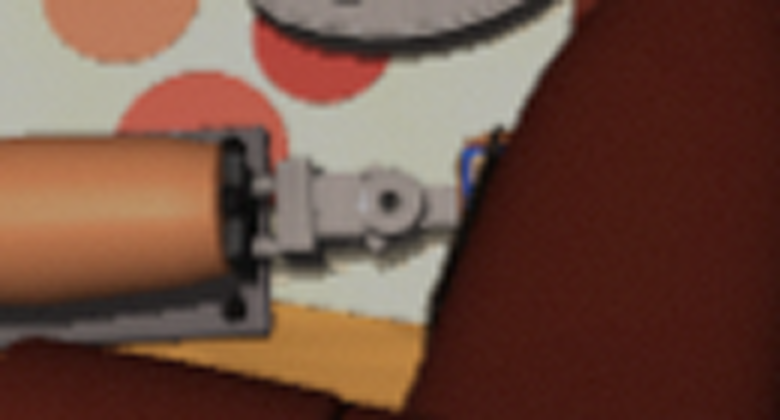

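View pics/s2.png

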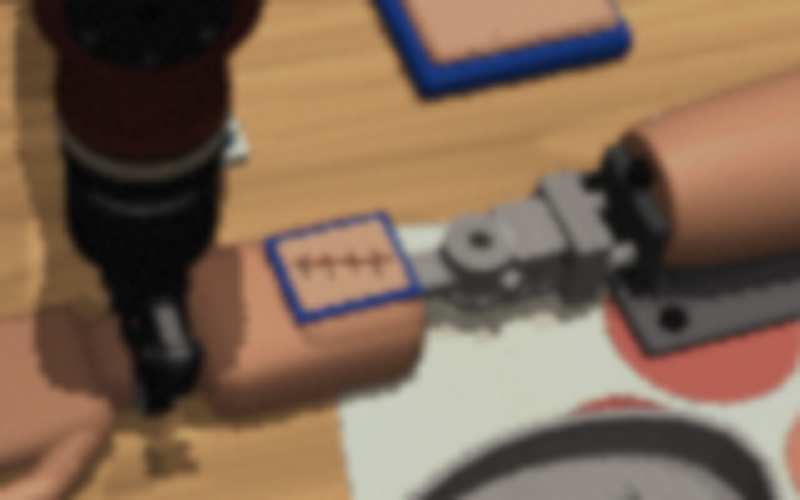

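Request:
drive_tool(
  steps=[
    [[0,0,-0.003],[0,0,0],1],
    [[0,0,-0.005],[0,0,0],1],
    [[0,0,-0.005],[0,0,0],1],
    [[0,0,-0.005],[0,0,0],1],
  ],
)

```text
time: 9.15
tcp_pos: [641.3, -42.5, 10.9]
orientation: [0.514, 0.486, 0.512, -0.487]
ft_force: [0.1, -13.2, 1.7]
finger_gap: 45.6
```

Request:
drive_tool(
  steps=[
    [[0,0,0.006],[0,0,0],1],
    [[0,0,0.01],[0,0,0],1],
    [[0,0,0.01],[0,0,0],1],
    [[0,0,0.01],[0,0,0],-1],
    [[0,0,0.01],[0,0,0],-1],
    [[0,0,0.01],[0,0,0],-1],
    [[0,0,0.01],[0,0,0],-1],
    [[0,0,0.01],[0,0,0],-1],
  ],
)

```text
time: 9.95
tcp_pos: [640.9, -41.8, 10.4]
orientation: [0.514, 0.486, 0.514, -0.486]
ft_force: [-0.6, 0.1, -0.6]
finger_gap: 85.6
```

Run:
```python
from h import *
upd([0,0,.005],[0,0,0])
plan([641,-42,211],0)
```

```text
cmd [641.3118 -41.786   10.505 ] meas [640.8798 -41.7624  10.3634] rot err deg [ 0.0118  0.0174 -0.0196] t 9.95 F [-0.6132  0.079  -0.6472] gap 85.642043631874
shift [-1.0025 -0.0016  0.001 ] turn [0.0178 0.     0.    ]
```

Request:
drive_tool(
  steps=[
    [[-0.25,0,0],[0,0,0],-1],
    [[-0.5,0,0],[0,0,0],-1],
    [[-0.75,0,0],[0.018,0,0],-1],
    [[-0.75,-0.05,-0.25],[0.018,0,0],-1],
    [[-0.75,-0.05,-0.5],[0.018,0,0],-1],
    [[-0.75,-0.05,-0.53],[0.018,0,0],-1],
    [[-0.75,-0.05,-0.53],[0.018,0,0],-1],
    [[-0.75,-0.05,-0.53],[0.018,0,0],-1],
    [[-0.75,-0.05,-0.53],[0.018,0,0],-1],
  ],
)

```text
time: 10.85
tcp_pos: [625.3, 62.0, 160.3]
orientation: [-0.499, -0.5, -0.499, 0.501]
ft_force: [-0.6, 0.0, 0.2]
finger_gap: 85.4
```

Run:
```python
from h import *
upd([-.75,-.05,-.53],[.018,0,0])
print(env.state()['qvel'])
p,d,c=grab('wrist','w4')
cv2.imwrite('pics/w4c.png',cv2.resize(p[60:180,250:390],None,fx=5,fy=5,interpolation=cv2.INTER_CUBIC))
```

```text
cmd [625.4103  63.4906 160.505 ] meas [625.3057  61.992  160.2636] rot err deg [ 0.1039 -0.0151 -0.0177] t 10.85 F [-0.6498  0.0439  0.2007] gap 85.44552198415845
[-0.0053  0.002  -0.0005 -0.0006  0.0033  0.0004]
```

View pics/w4.png

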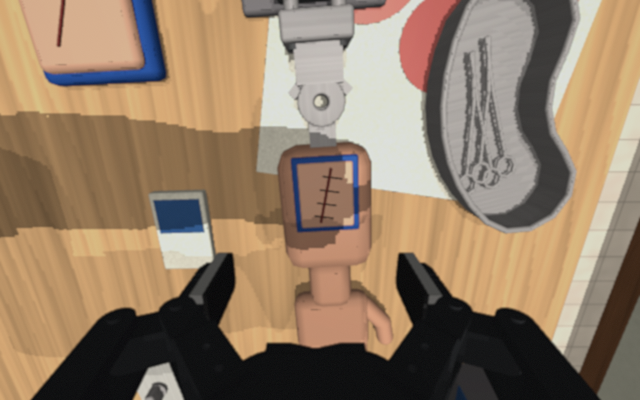

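View pics/w4c.png

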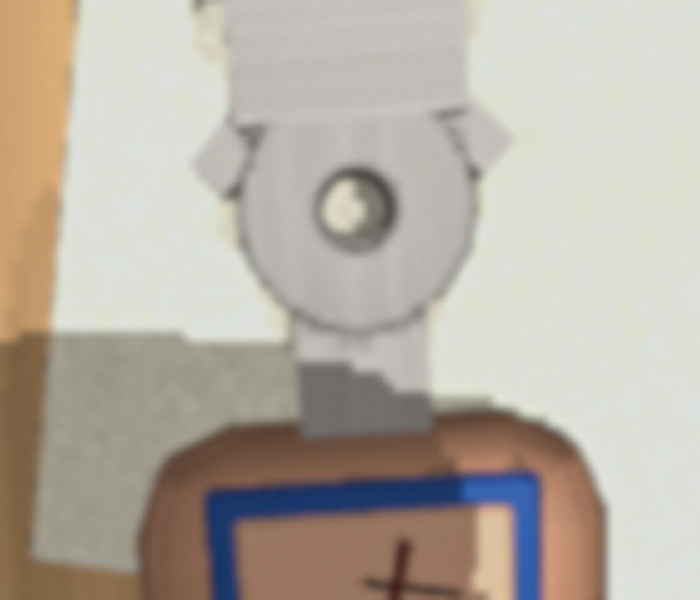

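Request:
drive_tool(
  steps=[
    [[-0.1,-0.39,1],[0,0,0],-1],
    [[-0.1,-0.39,1],[0,0,0],-1],
    [[-0.1,-0.39,1],[0,0,0],-1],
    [[-0.1,-0.39,1],[0,0,0],-1],
    [[-0.1,-0.39,1],[0,0,0],-1],
  ],
)

```text
time: 11.4
tcp_pos: [545.3, -141.5, 181.0]
orientation: [-0.499, -0.501, -0.498, 0.502]
ft_force: [1.0, 0.5, -0.3]
finger_gap: 85.5
```

Request:
drive_tool(
  steps=[
    [[0,-0.39,1],[-0.044,0,0],-1],
    [[0,-0.39,1],[-0.044,0,0],-1],
    [[0,-0.39,1],[-0.044,0,0],-1],
    [[0,-0.39,1],[-0.044,0,0],-1],
    [[0,-0.39,1],[-0.044,0,0],-1],
    [[0,-0.39,1],[-0.044,0,0],-1],
    [[0,-0.39,1],[-0.044,0,0],-1],
    [[0,-0.39,1],[-0.044,0,0],-1],
    [[0,-0.39,1],[-0.044,0,0],-1],
  ],
)

```text
time: 12.3
tcp_pos: [469.3, -335.3, 180.5]
orientation: [0.533, 0.464, 0.534, -0.464]
ft_force: [-0.4, 0.2, 0.7]
finger_gap: 85.1
```

Run:
```python
from h import *
upd([-.1,-.39,1],[0,0,0])
upd([0,-.39,1],[-.044,0,0])
p,d,c=grab('wrist','w5')
print(ray('w4',321,101.5,60))
cv2.imwrite('pics/w5c.png',cv2.resize(p[0:200,230:430],None,fx=3,fy=3,interpolation=cv2.INTER_CUBIC))
```

```text
cmd [ 547.2707 -136.4549  180.505 ] meas [ 469.3246 -335.3059  180.5457] rot err deg [-7.9938  0.0145  0.0011] t 12.3 F [-0.3702  0.1694  0.6607] gap 85.13223621269826
cmd [ 469.1311 -336.4004  180.505 ] meas [ 469.3246 -335.3059  180.5457] rot err deg [-0.0738  0.0143  0.0021] t 12.3 F [-0.3702  0.1694  0.6607] gap 85.13223621269826
[630.5925 144.96    60.    ]
```

View pics/w5.png

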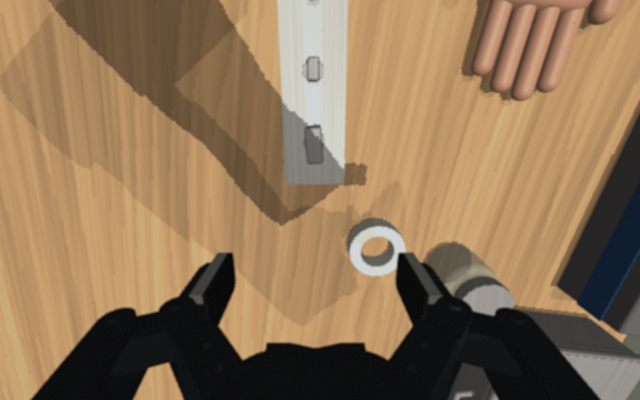

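Run:
```python
from h import *
p=load('w5')[0]
cv2.imwrite('pics/w5d.png',cv2.resize(p[100:200,270:370],None,fx=6,fy=6,interpolation=cv2.INTER_CUBIC))
print('jar',ray('w5',485,292,85)); W=cloud('w5')
m=(W[...,2]>80)&(W[...,2]<95); m[:,:280]=0;m[:,350:]=0;m[200:]=0
v,u=np.nonzero(m);print(u.min(),u.max(),v.min(),v.max(),u.mean(),v.mean(),W[m].mean(0),cv2.minAreaRect(W[m][:,:2].astype(np.float32)))
m=(W[...,2]>45)&(W[...,2]<75); m[:,:270]=0;m[:,360:]=0;m[200:]=0
print(cv2.minAreaRect(W[m][:,:2].astype(np.float32)))
```

```text
jar [ 651.6382 -408.2776   85.    ]
305 323 126 163 313.84304207119743 144.56472491909386 [ 461.5965 -286.6138   88.9817] ((461.6531982421875, -287.1614990234375), (13.988935470581055, 29.877140045166016), 12.29953670501709)
((456.479736328125, -252.01914978027344), (56.11236572265625, 151.6680145263672), 8.514362335205078)
```

View pics/w5d.png

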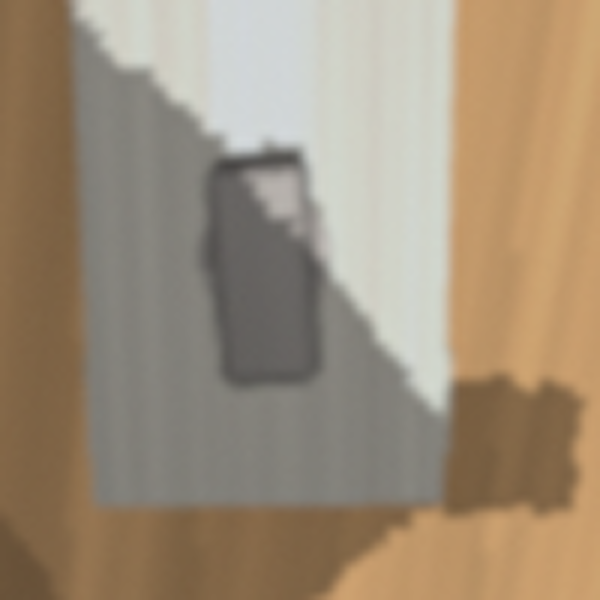

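Run:
```python
from h import *
plan([461.6,-287.1,110],12.3)
```

```text
shift [ 0.3525 -0.0035 -0.2493] turn [-0.0246  0.      0.    ]
```

Request:
drive_tool(
  steps=[
    [[0.1,-0.003,-0.25],[-0.024,0,0],-0.3],
    [[0.2,-0.003,-0.25],[-0.024,0,0],-0.3],
    [[0.35,-0.003,-0.25],[-0.024,0,0],-0.3],
    [[0.35,-0.003,-0.25],[-0.024,0,0],-0.3],
    [[0.35,-0.003,-0.25],[-0.024,0,0],-0.3],
    [[0.35,-0.003,-0.25],[-0.024,0,0],-0.3],
  ],
)

```text
time: 12.95
tcp_pos: [462.2, -287.7, 111.9]
orientation: [0.551, 0.444, 0.55, -0.444]
ft_force: [0.9, 0.2, -0.3]
finger_gap: 55.4
```

Run:
```python
from h import *
upd([.35,-.003,-.25],[-.024,0,0])
p,d,c=grab('wrist','w6')
print(env.state()['tcp_pos'])
plan([461.6,-287.1,69],12.3)
```

```text
cmd [ 461.6818 -286.9548  110.505 ] meas [ 462.2102 -287.6685  111.9166] rot err deg [ 0.0148 -0.0883  0.0695] t 12.95 F [ 0.8502  0.2422 -0.3   ] gap 55.39232086607694
[ 462.196  -287.8279  111.9485]
shift [ 0.2075 -0.0006  0.0006] turn [-0.0006  0.      0.    ]
```

View pics/w6.png

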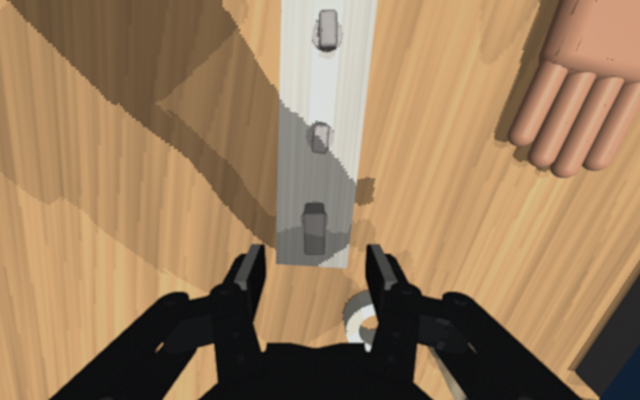

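Request:
drive_tool(
  steps=[
    [[0.07,0,0],[0,0,0],-0.3],
    [[0.14,0,0],[0,0,0],-0.3],
    [[0.19,0,0],[0,0,0],-0.3],
    [[0.207,0,0],[0,0,0],-0.3],
    [[0.207,0,0],[0,0,0],-0.3],
    [[0.207,0,0],[0,0,0],-0.3],
  ],
)

```text
time: 13.6
tcp_pos: [461.6, -287.4, 69.7]
orientation: [0.55, 0.444, 0.55, -0.444]
ft_force: [0.1, -0.5, 0.8]
finger_gap: 55.7
```

Well placed and no contact; close on the head.

Request:
drive_tool(
  steps=[
    [[0,0,0],[0,0,0],1],
    [[0,0,0],[0,0,0],1],
    [[0,0,0],[0,0,0],1],
    [[0,0,0],[0,0,0],1],
    [[0,0,0],[0,0,0],1],
    [[0,0,0],[0,0,0],1],
  ],
)

```text
time: 14.2
tcp_pos: [461.5, -287.3, 69.6]
orientation: [0.55, 0.444, 0.55, -0.444]
ft_force: [-1.1, 0.3, 5.4]
finger_gap: 12.8
```

Run:
```python
from h import *
upd([.207,0,0],[0,0,0])
p,d,c=grab('wrist','w7')
plan([461.6,-287.1,175],0)
```

```text
cmd [ 461.6818 -286.9548   69.105 ] meas [ 461.5026 -287.3064   69.5716] rot err deg [ 0.0292 -0.0338  0.0236] t 14.2 F [-1.1325  0.3368  5.3708] gap 12.84982631413022
shift [-0.5295 -0.0006  0.0006] turn [0.0678 0.     0.    ]
```

View pics/w7.png

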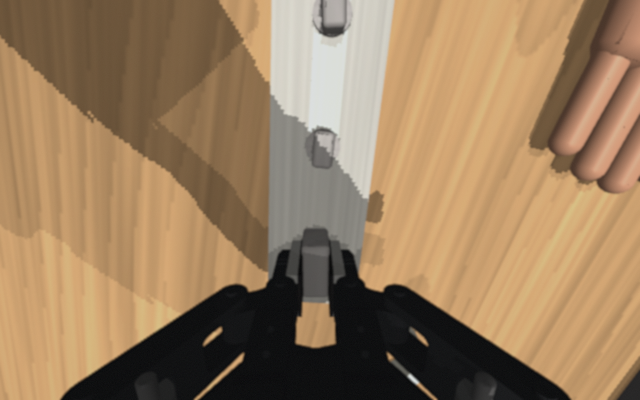

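Request:
drive_tool(
  steps=[
    [[-0.1,0,0],[0,0,0],1],
    [[-0.2,0,0],[0,0,0],1],
    [[-0.3,0,0],[0,0,0],1],
    [[-0.4,0,0],[0,0,0],1],
    [[-0.53,0,0],[0,0,0],1],
    [[-0.53,0,0],[0,0,0],1],
    [[-0.53,0,0],[0,0,0],1],
  ],
)

```text
time: 14.95
tcp_pos: [461.4, -287.2, 175.1]
orientation: [0.55, 0.444, 0.55, -0.444]
ft_force: [-0.2, 0.3, -0.5]
finger_gap: 12.6
```

Run:
```python
from h import *
upd([-.53,0,0],[0,0,0])
p,d,c=grab('wrist','w8')
plan([630.6,145,175],4)
```

```text
cmd [ 461.6818 -286.9548  175.105 ] meas [ 461.3924 -287.2012  175.1316] rot err deg [ 0.0273 -0.0313  0.0213] t 14.95 F [-0.2376  0.2663 -0.5334] gap 12.560907516323793
shift [ 0.0005  1.2819 -1.9325] turn [0.0456 0.     0.    ]
```

View pics/w8.png

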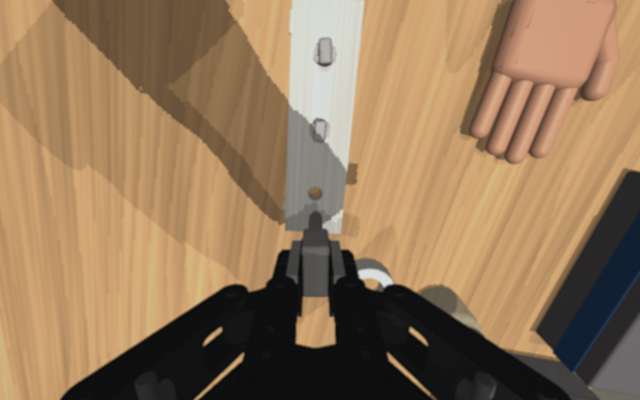

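Run:
```python
from h import *
p=load('w8')[0]
cv2.imwrite('pics/w8c.png',cv2.resize(p[170:270,265:365],None,fx=6,fy=6,interpolation=cv2.INTER_CUBIC))
print(ray('w8',315,193,62))
z=load('w8');K,R,t=z[2:]
def proj(X): c=R@X+t; q=K@c; return q[:2]/q[2]
tip=np.array([461.4,-287.2,175.1-61.5]); print(proj(tip),proj(tip+[0,0,7]),proj(tip+[0,0,82]))
```

```text
[ 461.2256 -286.3702   62.    ]
[315.0369 213.6928] [315.0441 217.0918] [315.1627 273.6848]
```

View pics/w8c.png

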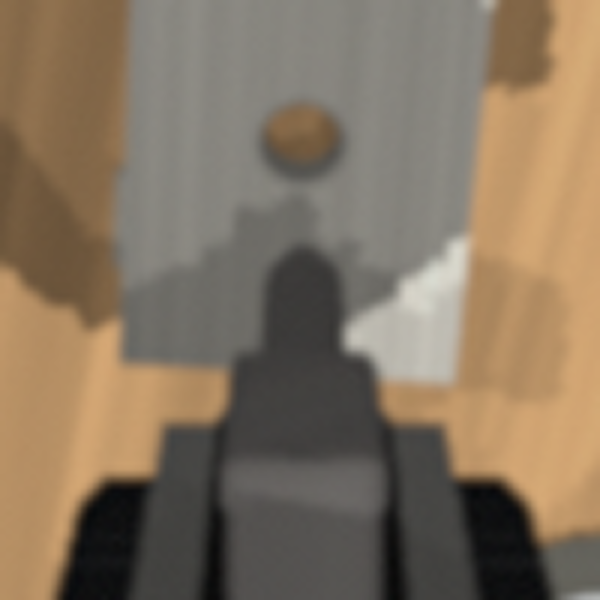

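Request:
drive_tool(
  steps=[
    [[0,0.64,-0.966],[0,0,0],1],
    [[0,0.64,-0.966],[0,0,0],1],
    [[0,0.64,-0.966],[0,0,0],1],
    [[0,0.64,-0.966],[0,0,0],1],
    [[0,0.64,-0.966],[0,0,0],1],
    [[0,0.64,-0.966],[0,0,0],1],
  ],
)

```text
time: 15.6
tcp_pos: [545.9, -67.4, 173.7]
orientation: [0.55, 0.443, 0.552, -0.443]
ft_force: [0.2, -1.3, -0.8]
finger_gap: 12.5
```

Request:
drive_tool(
  steps=[
    [[0,0.64,-0.966],[0.046,0,0],1],
    [[0,0.64,-0.966],[0.046,0,0],1],
    [[0,0.64,-0.966],[0.046,0,0],1],
    [[0,0.64,-0.966],[0.046,0,0],1],
    [[0,0.64,-0.966],[0.046,0,0],1],
    [[0,0.64,-0.966],[0.046,0,0],1],
    [[0,0.64,-0.966],[0.046,0,0],1],
    [[0,0.64,-0.966],[0.046,0,0],1],
    [[0,0.64,-0.966],[0.046,0,0],1],
  ],
)

```text
time: 16.5
tcp_pos: [629.7, 143.1, 174.8]
orientation: [0.516, 0.483, 0.516, -0.483]
ft_force: [-0.1, -0.9, -1.3]
finger_gap: 12.7
```

Run:
```python
from h import *
upd([0,.64,-.966],[0,0,0])
upd([0,.64,-.966],[.046,0,0])
p,d,c=grab('wrist','w9')
print(env.state()['tcp_pos'])
cv2.imwrite('pics/w9c.png',cv2.resize(p[150:250,255:375],None,fx=6,fy=6,interpolation=cv2.INTER_CUBIC))
```

```text
cmd [545.9631 -71.0685 175.105 ] meas [629.7216 143.1077 174.8479] rot err deg [ 8.4055 -0.0111 -0.0444] t 16.5 F [-0.117  -0.8524 -1.3186] gap 12.655310458548636
cmd [630.2444 144.8178 175.105 ] meas [629.7216 143.1077 174.8479] rot err deg [ 0.1255 -0.0143 -0.0435] t 16.5 F [-0.117  -0.8524 -1.3186] gap 12.655310458548636
[629.8623 143.2468 175.044 ]
```

View pics/w9.png

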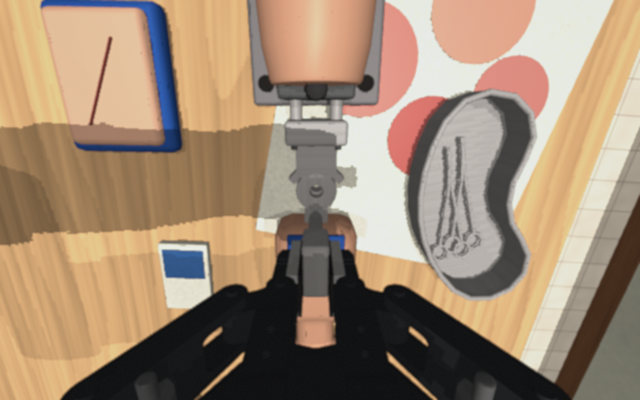

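View pics/w9c.png

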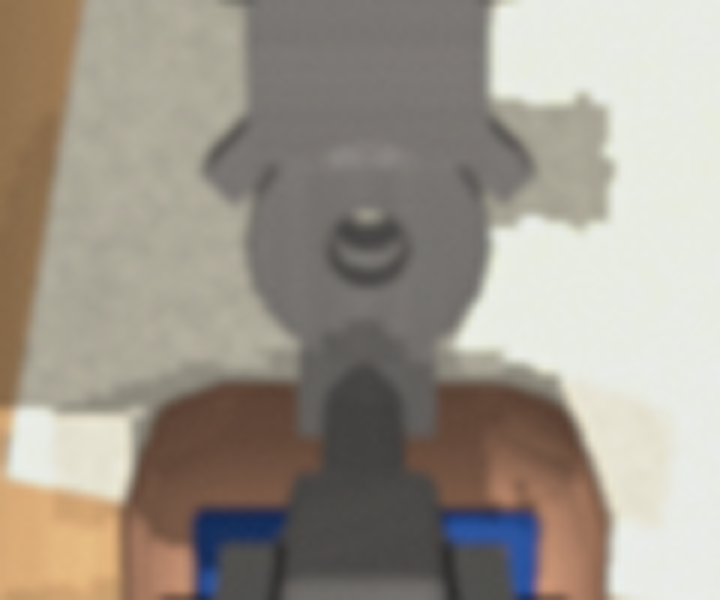

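Run:
```python
from h import *
print(env.state()['tcp_pos'])
print(ray('w9',316.1,190.8,60), ray('w9',314.9,193,60))
# neck axis for elbow yaw
W=cloud('w9')
for v in range(122,205,6):
    P=W[v,270:365]; m=(P[:,2]>50)&(P[:,2]<75); P=P[m]
    if len(P)>5: print(v,(P[:,0].min()+P[:,0].max())/2,P[:,1].mean(),P[:,2].mean())
```

```text
[629.8623 143.2468 175.044 ]
[630.6432 145.7603  60.    ] [629.6447 143.4899  60.    ]
122 626.2683563002574 209.32990654145405 64.50115404233375
128 626.6175221348775 204.321358805263 65.35139345098267
134 626.9455105955499 199.23445374146357 65.35990195130591
140 627.2573085901236 194.03636579726725 65.12622610304234
146 627.7070931802514 187.98805272532152 59.190599097989306
152 628.0797516496646 182.58283625982156 59.41995899747643
158 628.4373022178822 177.02350290951657 59.14541770446642
164 628.8195031631797 171.44594296168316 59.213997096638664
170 629.2256358949442 165.77626266477782 59.199725225997
176 630.0484960070319 160.0778754697688 59.15489475375461
182 630.4922141985107 154.2272770734775 59.163381130410876
188 630.8081398826437 148.30798884112008 59.12283600540128
194 631.3428511842483 141.98221413843805 58.030558602031846
200 631.1768887955764 136.28560708227607 59.35703751740713
```

Request:
drive_tool(
  steps=[
    [[0.05,0.0056,-0.0086],[0,0,0],1],
    [[0.1,0.0056,-0.0086],[0,0,0],1],
    [[0.15,0.0056,-0.0086],[0,0,0],1],
    [[0.19,0.0056,-0.0086],[0,0,0],1],
    [[0.19,0.0056,-0.0086],[0,0,0],1],
    [[0.19,0.0056,-0.0086],[0,0,0],1],
  ],
)

```text
time: 17.15
tcp_pos: [630.9, 146.4, 136.9]
orientation: [0.517, 0.483, 0.517, -0.483]
ft_force: [-0.0, -0.9, -0.1]
finger_gap: 12.9
```

Run:
```python
from h import *
upd([.19,.0056,-.0086],[0,0,0])
p,d,c=grab('wrist','w10')
print(env.state()['tcp_pos'])
cv2.imwrite('pics/w10c.png',cv2.resize(p[150:250,255:375],None,fx=6,fy=6,interpolation=cv2.INTER_CUBIC))
K,R,t=load('w10')[2:]
X=env.state()['tcp_pos']-[0,0,61.5]
def proj(X): c=R@X+t; q=K@c; return q[:2]/q[2]
print('tip',proj(X), 'hole if below',proj(np.array([X[0],X[1],60])),proj(np.array([630.65,145.3,60])))
```

```text
cmd [631.2442 146.6104 137.105 ] meas [630.9234 146.385  136.8532] rot err deg [ 0.0247 -0.0021 -0.0287] t 17.15 F [-0.0241 -0.9033 -0.1065] gap 12.884013605739266
[631.2199 146.411  137.293 ]
tip [315.2624 213.9496] hole if below [315.2499 206.9738] [314.4744 208.1841]
```

View pics/w10c.png

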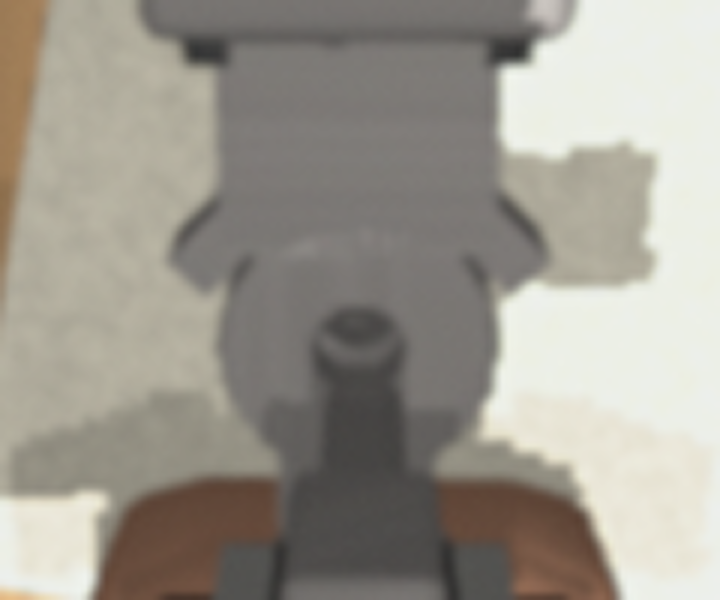

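Request:
drive_tool(
  steps=[
    [[0.02,-0.0035,0.0035],[0,0,0],1],
    [[0.04,-0.0035,0.0035],[0,0,0],1],
    [[0.06,-0.0035,0.0035],[0,0,0],1],
    [[0.07,-0.0035,0.0035],[0,0,0],1],
    [[0.08,-0.0035,0.0035],[0,0,0],1],
    [[0.09,-0.0035,0.0035],[0,0,0],1],
    [[0.09,-0.0035,0.0035],[0,0,0],1],
  ],
)

```text
time: 17.9
tcp_pos: [630.3, 145.6, 118.8]
orientation: [0.517, 0.483, 0.517, -0.483]
ft_force: [-0.3, 0.4, -0.7]
finger_gap: 12.5
```

Run:
```python
from h import *
upd([.09,-.0035,.0035],[0,0,0])
```

```text
cmd [630.5937 145.8641 119.105 ] meas [630.2848 145.5983 118.8202] rot err deg [ 0.0299 -0.0019 -0.0218] t 17.9 F [-0.2715  0.3858 -0.6898] gap 12.536132965592957
```

Request:
drive_tool(
  steps=[
    [[0.006,0,0],[0,0,0],1],
    [[0.012,0,0],[0,0,0],1],
    [[0.018,0,0],[0,0,0],1],
    [[0.018,0,0],[0,0,0],1],
  ],
)

```text
time: 18.3
tcp_pos: [630.3, 145.6, 115.3]
orientation: [0.517, 0.483, 0.517, -0.483]
ft_force: [0.3, 0.8, -0.7]
finger_gap: 12.7
```

Request:
drive_tool(
  steps=[
    [[0.006,0,0],[0,0,0],1],
    [[0.012,0,0],[0,0,0],1],
    [[0.018,0,0],[0,0,0],1],
    [[0.018,0,0],[0,0,0],1],
  ],
)

```text
time: 18.7
tcp_pos: [630.3, 145.6, 111.6]
orientation: [0.517, 0.483, 0.517, -0.483]
ft_force: [-0.2, -0.4, -0.2]
finger_gap: 12.7
```

Request:
drive_tool(
  steps=[
    [[0.006,0,0],[0,0,0],1],
    [[0.012,0,0],[0,0,0],1],
    [[0.018,0,0],[0,0,0],1],
    [[0.018,0,0],[0,0,0],1],
  ],
)

```text
time: 19.1
tcp_pos: [630.3, 145.6, 108.1]
orientation: [0.517, 0.483, 0.517, -0.483]
ft_force: [-0.6, 0.2, -0.7]
finger_gap: 12.8
```

Request:
drive_tool(
  steps=[
    [[0.006,0,0],[0,0,0],1],
    [[0.012,0,0],[0,0,0],1],
    [[0.018,0,0],[0,0,0],1],
    [[0.018,0,0],[0,0,0],1],
  ],
)

```text
time: 19.5
tcp_pos: [630.3, 145.6, 104.5]
orientation: [0.517, 0.483, 0.517, -0.483]
ft_force: [0.5, 0.1, -0.8]
finger_gap: 12.6
```

Tip about 43 mm, entering the knuckle with no force. Continue gently.

Request:
drive_tool(
  steps=[
    [[0.006,0,0],[0,0,0],1],
    [[0.012,0,0],[0,0,0],1],
    [[0.018,0,0],[0,0,0],1],
    [[0.018,0,0],[0,0,0],1],
  ],
)

```text
time: 19.9
tcp_pos: [630.3, 145.6, 100.9]
orientation: [0.517, 0.483, 0.517, -0.483]
ft_force: [1.1, -0.0, -0.2]
finger_gap: 12.3
```

Request:
drive_tool(
  steps=[
    [[0.006,0,0],[0,0,0],1],
    [[0.012,0,0],[0,0,0],1],
    [[0.018,0,0],[0,0,0],1],
    [[0.018,0,0],[0,0,0],1],
  ],
)

```text
time: 20.3
tcp_pos: [630.3, 145.6, 97.3]
orientation: [0.517, 0.483, 0.517, -0.483]
ft_force: [-0.4, -0.1, -1.7]
finger_gap: 12.7
```

Request:
drive_tool(
  steps=[
    [[0.006,0,0],[0,0,0],1],
    [[0.012,0,0],[0,0,0],1],
    [[0.018,0,0],[0,0,0],1],
    [[0.018,0,0],[0,0,0],1],
  ],
)

```text
time: 20.7
tcp_pos: [630.3, 145.6, 93.7]
orientation: [0.517, 0.483, 0.517, -0.483]
ft_force: [0.3, 0.4, -0.8]
finger_gap: 12.5
```

Request:
drive_tool(
  steps=[
    [[0.006,0,0],[0,0,0],1],
    [[0.012,0,0],[0,0,0],1],
    [[0.018,0,0],[0,0,0],1],
    [[0.018,0,0],[0,0,0],1],
  ],
)

```text
time: 21.1
tcp_pos: [630.3, 145.6, 90.1]
orientation: [0.517, 0.483, 0.517, -0.483]
ft_force: [-0.2, -0.0, 0.1]
finger_gap: 13.0
```

Request:
drive_tool(
  steps=[
    [[0.006,0,0],[0,0,0],1],
    [[0.012,0,0],[0,0,0],1],
    [[0.018,0,0],[0,0,0],1],
    [[0.018,0,0],[0,0,0],1],
  ],
)

```text
time: 21.5
tcp_pos: [630.3, 145.6, 86.4]
orientation: [0.517, 0.483, 0.517, -0.483]
ft_force: [-1.0, 0.3, -0.8]
finger_gap: 12.6
```

Request:
drive_tool(
  steps=[
    [[0.006,0,0],[0,0,0],1],
    [[0.012,0,0],[0,0,0],1],
    [[0.018,0,0],[0,0,0],1],
    [[0.018,0,0],[0,0,0],1],
  ],
)

```text
time: 21.9
tcp_pos: [630.3, 145.6, 82.9]
orientation: [0.517, 0.483, 0.517, -0.483]
ft_force: [-0.2, 0.8, -0.8]
finger_gap: 12.8
```

Request:
drive_tool(
  steps=[
    [[0.006,0,0],[0,0,0],1],
    [[0.012,0,0],[0,0,0],1],
    [[0.018,0,0],[0,0,0],1],
    [[0.024,0,0],[0,0,0],1],
    [[0.024,0,0],[0,0,0],1],
  ],
)

```text
time: 22.4
tcp_pos: [630.3, 145.6, 78.1]
orientation: [0.517, 0.483, 0.517, -0.483]
ft_force: [-0.2, -0.3, -0.1]
finger_gap: 12.8
```

Request:
drive_tool(
  steps=[
    [[0.006,0,0],[0,0,0],1],
    [[0.012,0,0],[0,0,0],1],
    [[0.018,0,0],[0,0,0],1],
    [[0.024,0,0],[0,0,0],1],
    [[0.024,0,0],[0,0,0],1],
  ],
)

```text
time: 22.9
tcp_pos: [630.3, 145.6, 73.3]
orientation: [0.517, 0.483, 0.517, -0.483]
ft_force: [0.5, -0.5, -0.1]
finger_gap: 12.2
```

Now down until the collar is felt, in 0.5 mm steps.

Request:
drive_tool(
  steps=[
    [[0.005,0,0],[0,0,0],1],
    [[0.01,0,0],[0,0,0],1],
    [[0.015,0,0],[0,0,0],1],
    [[0.02,0,0],[0,0,0],1],
    [[0.02,0,0],[0,0,0],1],
  ],
)

```text
time: 23.4
tcp_pos: [630.3, 145.6, 69.3]
orientation: [0.517, 0.483, 0.517, -0.483]
ft_force: [-0.9, 0.8, -0.1]
finger_gap: 12.6
```

Request:
drive_tool(
  steps=[
    [[0.003,0,0],[0,0,0],1],
    [[0.005,0,0],[0,0,0],1],
    [[0.005,0,0],[0,0,0],1],
  ],
)

```text
time: 23.7
tcp_pos: [630.4, 145.6, 68.5]
orientation: [0.517, 0.483, 0.517, -0.483]
ft_force: [-0.8, 0.1, -1.1]
finger_gap: 12.7
```

Request:
drive_tool(
  steps=[
    [[0.003,0,0],[0,0,0],1],
    [[0.005,0,0],[0,0,0],1],
    [[0.005,0,0],[0,0,0],1],
  ],
)

```text
time: 24.0
tcp_pos: [630.4, 145.6, 67.6]
orientation: [0.517, 0.483, 0.517, -0.483]
ft_force: [-0.9, -0.1, 1.9]
finger_gap: 13.0
```

Request:
drive_tool(
  steps=[
    [[0.003,0,0],[0,0,0],1],
    [[0.003,0,0],[0,0,0],1],
  ],
)

```text
time: 24.2
tcp_pos: [630.5, 145.6, 67.6]
orientation: [0.517, 0.483, 0.517, -0.483]
ft_force: [-2.6, -0.2, 6.9]
finger_gap: 12.8
```

Request:
drive_tool(
  steps=[
    [[0,0,0],[0,0,0],1],
    [[0,0,0],[0,0,0],0],
    [[0,0,0],[0,0,0],0],
    [[0,0,0],[0,0,0],0],
    [[0,0,0],[0,0,0],0],
    [[0,0,0],[0,0,0],-0.3],
    [[0,0,0],[0,0,0],-0.3],
  ],
)

```text
time: 24.9
tcp_pos: [630.4, 145.6, 66.8]
orientation: [0.517, 0.483, 0.517, -0.483]
ft_force: [0.0, -0.3, -0.2]
finger_gap: 55.5
```

Request:
drive_tool(
  steps=[
    [[-0.05,0,0],[0,0,0],-0.3],
    [[-0.15,0,0],[0,0,0],-0.3],
    [[-0.3,0,0],[0,0,0],-0.3],
    [[-0.5,0,0],[0,0,0],-0.3],
    [[-0.5,0,0.3],[0,0,0],-0.3],
    [[-0.5,0,0.3],[0,0,0],-0.3],
    [[-0.5,0,0.3],[0,0,0],-0.3],
    [[-0.5,0,0.3],[0,0,0],-0.3],
  ],
)

```text
time: 25.7
tcp_pos: [634.2, 86.2, 166.8]
orientation: [0.516, 0.483, 0.517, -0.483]
ft_force: [0.5, -0.1, -0.7]
finger_gap: 55.4
```

Run:
```python
from h import *
upd([.261-.5,0,.3],[0,0,0])
p,d,c=grab('wrist','w11')
cv2.imwrite('pics/w11c.png',cv2.resize(p[50:200,240:400],None,fx=4,fy=4,interpolation=cv2.INTER_CUBIC))
W=cloud('w11'); m=(W[...,2]>80)&(W[...,2]<100); m[:,:280]=0;m[:,350:]=0;m[200:]=0
print('head',cv2.minAreaRect(W[m][:,:2].astype(np.float32)),np.median(W[m][:,2]))
m=(W[...,2]>50)&(W[...,2]<75); m[:,:270]=0;m[:,360:]=0;m[180:]=0
print('fork z',np.median(W[m][:,2]))
p,d,c=grab('scene','s3')
cv2.imwrite('pics/s3.png',cv2.resize(p[140:260,290:450],None,fx=5,fy=5,interpolation=cv2.INTER_CUBIC))
```

```text
cmd [634.6955  86.0045 166.905 ] meas [634.1858  86.1548 166.7817] rot err deg [ 0.0572  0.0305 -0.0341] t 25.7 F [ 0.4927 -0.0909 -0.6989] gap 55.418402068929225
head ((629.2115478515625, 182.50462341308594), (17.146072387695312, 103.10905456542969), 5.085052967071533) 87.23409164594278
fork z 63.10291578604047
```

View pics/w11c.png

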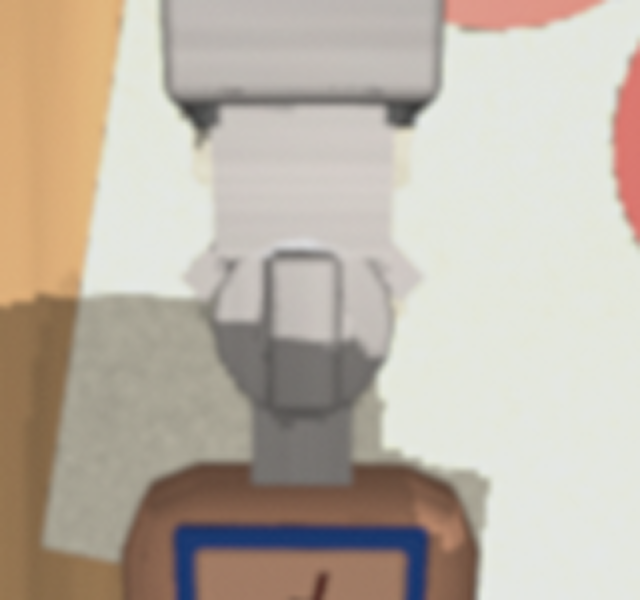

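View pics/s3.png

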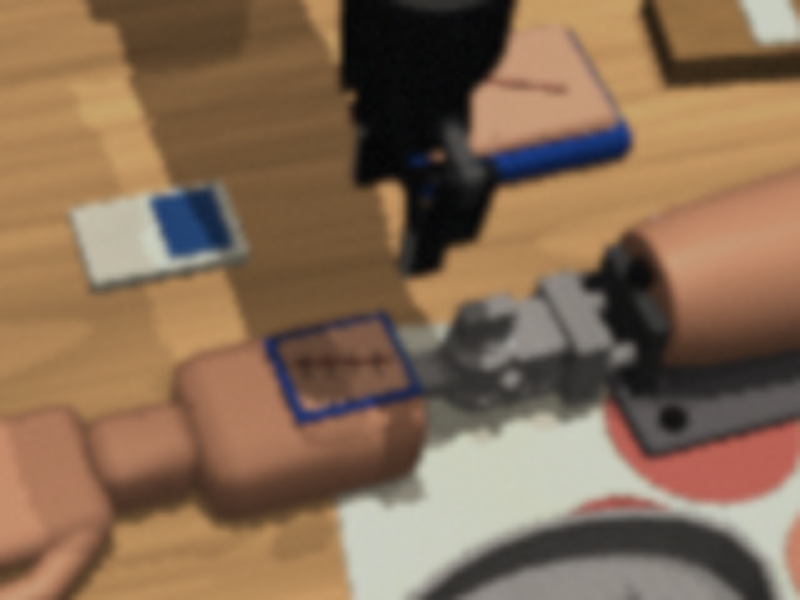

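Run:
```python
from h import *
W=cloud('w11'); P=W[118:146,309:322].reshape(-1,3); print(np.median(P,0),P[:,2].std())
F=W[110:118,300:330];print(np.median(F[...,2]))
P=W[118:140,294:300].reshape(-1,3);print('fork top',np.median(P,0))
n=np.linalg.svd((lambda Q:Q-Q.mean(0))(W[118:146,309:322].reshape(-1,3)))[2][2];print('tilt',np.degrees(np.arccos(abs(n[2]))))
Q=W[270:300,100:200];print('table',np.nanmedian(Q[...,2]))
```

```text
[nan nan nan] nan
59.76086245262354
fork top [614.1429 145.9651  58.9356]Traceback (most recent call last):
  File "<stdin>", line 5, in <module>
    u, s, vh = gufunc(a, signature=signature)
               ~~~~~~^^^^^^^^^^^^^^^^^^^^^^^^
    raise LinAlgError("SVD did not converge")
numpy.linalg.LinAlgError: SVD did not converge
```

Run:
```python
from h import *
W=cloud('w11'); P=W[120:144,310:321].reshape(-1,3); P=P[~np.isnan(P[:,0])];P=P[P[:,2]>70]; print(len(P),np.median(P,0),P[:,2].std())
A=np.c_[P[:,:2]-P[:,:2].mean(0),np.ones(len(P))];print('plane slopes',np.linalg.lstsq(A,P[:,2],rcond=None)[0])
print(env.state()['tcp_pos'],env.state()['ft_force'])
```

```text
263 [630.1521 147.1029  87.2546] 0.6395911331639028
plane slopes [ 0.0074  0.0035 87.2576]
[634.092   86.7968 166.5781] [-0.2713  0.0553  1.0911]
```

Run:
```python
from bench import env
print(env.hand_in())
```

```text
the job is handed in; nothing more can be done
None
```

I pushed the forearm home in the elbow's fork, put the largest pin down through both, let go and backed the arm away. The job is handed in; no verdict came back.

- **Forearm:** I gripped it by the wrist and moved it about 8 mm sideways to line up with the fork. I then pushed until it stopped. The wrist force rose from about 6 N while sliding to 13 N, with almost no sideways force.
- **Pin:** I lifted it out of the rack and lined it up with the hole using the wrist camera. It went through fork and knuckle without resistance. The collar was felt at about 7 N, and the tool was then at the height expected for a seated pin.

**Last checks, after release:**
- **Pin height:** the pin head's top is 28.3 mm above the fork's top face; a flush collar should give 28 mm.
- **Tilt:** the head's top face slopes less than 0.01 rad.
- **Position:** the head's centre came out about 1.4 mm further along y than the tool was at seating. My camera readings of the fork hole itself differed by about 0.9 mm.
- **Surroundings:** the gripper is clear of everything. The dish, pad and packet nearest the elbow looked unmoved in the last pictures. I took no final picture of the rest of the table or the small pins.

The run took about 26 of the 64 s.

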